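Find the heavy parts box on the balcony bench

ROBOT

A 7-joint arm with a two-finger parallel gripper is mounted at the origin on the work surface. World frame = base frame: x ahead of the robot, y to its left, z up, the work surface at z = 0. Lengths are in m, angles in rad, forces in N, time in s.
With the tool pointing down it reaches from about 0.35 to 0.9 m from the base axis. Payload 19.9 kg.
Tool frame: the origin (TCP) lies midway between the tips of the shut fingers; the grasp point (between the pads) lies manip.grip_point_offset behind it (manip.grip_point_offset is the distance from the TCP to the grasp point, in m); z points along the fingers, y is the line along which they close (so a half turn about z gives the same grasp; the last joint's range is limited). The gripper opens to 94 mm and grips with 3 to 60 N. Pads are 16 mm wide; open, the fingers measure 119 mm over their backs; the gripper's body (75 mm by 177 mm) begins 78 mm behind the grasp point.
Start: joints at [1.284, 0.417, -0.01, 1.614, 0.005, 1.111, -0.053], TCP at [0.151, -0.606, 0.173] pointing down, gripper open.
Joint ranges: [-2.81, 2.81], [-0.39, 2.02], [-1.27, 1.25], [0.06, 2.57], [-1.19, 4.33], [0.19, 2], [-2.82, 2.82]. Speed limits (rad/s): [1.89, 1.89, 2.39, 2.39, 3.01, 3.01, 3.01].

INTERFACE

Orientations are given as a unit quaternion [x, y, z, w].
In Python, from plant import get_obs, cams, order, manip gives the robot as it stands.
- The arm moves only by the tool arm_command, never from a script. Its argument "motion" is text: rows parted by semicolons, each of 4 numbers parted by spaces: the shift along the tool's x, y, z in m, then the turn about the tool's z in rad. A call has 1 to 12 rows; each row is the pose to reach, as a shift and turn from the pose commanded when the call began, along the tool's axes at that moment; what a row does not reach only later rows make up. A row lasts 1/12 s, in which the tool goes at most 41.7 mm and 7.16 degrees, less where a joint would pass 70% of its speed; a pose out of reach is approached as far as the arm can. A call with a gripper value outside its range is refused whole. "gripper" is the finger opening in m, from 0 to 0.094, set as the call begins (left out, the last holds). The fingers move at their own pace and stop on an object; "squeeze" is the grip in N (left out, the last holds). Time passes only in rows, so rows that repeat a pose let the fingers close. It gives the time, the measured TCP pose, the force, the opening and the grip force at its end, in the units of the state.
- get_obs(): the state, without advancing time (a new reading comes with each control period).
- cams.camera(name): name is "side" or "top" or "wrist"; returns the picture (420x560x3 uint8, blue, green, red); there is no depth.
- cams.camera_info(name): a dict with "mtx" (3x3 intrinsics, pixels), "cam_to_world" (4x4, takes a point from camera to world coordinates); the wrist camera has in their place "mount" (4x4, takes a point from camera to tool coordinates, whose origin is the TCP and whose axes are the flange's). Camera axes: x right, y up, looking along -z (the intrinsics and any distortion apply to the point x, -y, -z); pixel columns grow to the right and rows downward; lengths in m; the calibration is good to about 2 mm. A picture is of the moment at which its call begins: read the wrist's pose just before it. camera_info takes no time and is no camera call.
- order.sign_off(): hands the job in; it is judged then, once.
The state is a dict: "clock": time; "joints": joint angles; "dq": joint speeds; "effort": joint torques, N m; "position": TCP position; "tool_rot": TCP orientation; "wrist_force": force on the tool from outside, world axes, zero at the start; "torque": the same for the moment, N m; "opening": opening from 0.0 (shut) to 1.0 (fully open); "grasp_force": force on a finger pad.
Only numpy, scipy, OpenCV 4.12 (cv2) and the standard library are available. Lean on these libraries where they do the work, as an engineer would, in place of code of your own. Each camera call takes 0.05 s, during which the arm holds its last target. There are 200 camera calls.

TASK

Only one of the three identical closed flip-top boxes still holds the steel sockets: going from the robot's left to its right, lift each box about 5 cm clear of the bench for a moment to feel its weight, with the other two standing down meanwhile. Set the heavy box flat and upright inside the shallow steel tray and leave the two light ones upright back where they stood. Set boxes down gently, without dropping, slamming or tipping them, and leave the coaster, screwdriver, ratchet, socket and mallet alone.

Things in the scene. Friction and masses are not known exactly. Their poses are not given: they have to be found in the camera images.
- box_left: closed flip-top box of frosted plastic, 90 (its x) x 56 (its y) x 48 mm high, seam 34 mm up, latch on the -x end; the lid stays shut. Origin: centre of its underside, z up. Stands on the bench, its yaw within 0.35 rad of zero. All three look the same; one is heavy, a different one each time. First of the row from the robot's left (+y).
- box_middle: closed flip-top box of frosted plastic, 90 (its x) x 56 (its y) x 48 mm high, seam 34 mm up, latch on the -x end; the lid stays shut. Origin: centre of its underside, z up. Stands on the bench, its yaw within 0.35 rad of zero. All three look the same; one is heavy, a different one each time. The middle one of the row. In all: a light box 0.15-0.19 kg, the heavy one 0.40-0.52 kg.
- box_right: closed flip-top box of frosted plastic, 90 (its x) x 56 (its y) x 48 mm high, seam 34 mm up, latch on the -x end; the lid stays shut. Origin: centre of its underside, z up. Stands on the bench, its yaw within 0.35 rad of zero. All three look the same; one is heavy, a different one each time. Last of the row, at the robot's right (-y). A 25 N grip holds any of them.
- tray: empty shallow steel tray fixed on the bench, outside 190 (its x) x 140 (its y) mm, rim 10 mm high and 3 mm thick; to the left or to the right of the row of boxes. Origin: centre of its underside.
- tray_in (a point): centre of the tray's inner floor (184 x 134 mm, about 3 mm above the bench), axes as the tray's.
- coaster: bystander: round white ceramic coaster, 94 mm across, 8 mm thick, on the other side of the row from the tray; origin under its centre.
- screwdriver: bystander: stubby screwdriver 110 mm long lying between the robot and the boxes; origin under its middle.
- ratchet: bystander: matte black ratchet handle about 210 mm long, 30 mm high at the drive square, lying beyond the boxes.
- socket: bystander: stainless socket, 28 mm across, 38 mm high, standing beyond the boxes.
- mallet: bystander: small wooden mallet, head 50 x 85 x 50 mm, 125 mm of handle, lying crosswise between the robot and the boxes; origin under the head.
Mind the look-alikes: they are no part of the job. What is shaped like the box_left but black is not meant.

How it is judged:
On the way, in this order (a step that is already met when the one before it is completed fails the run):
1. the left box is lifted at least 30 mm clear while the other two stand down (height (world z) of box_left above 0.03 m and height (world z) of each of box_middle, box_right below 0.012 m), for 0.3 s.
2. the middle box is lifted at least 30 mm clear while the other two stand down (height (world z) of box_middle above 0.03 m and height (world z) of each of box_left, box_right below 0.012 m), for 0.3 s.
3. the right box is lifted at least 30 mm clear while the other two stand down (height (world z) of box_right above 0.03 m and height (world z) of each of box_left, box_middle below 0.012 m), for 0.3 s.
At the end, for the whole second after the job is handed in: The heavy box lies flat and upright on the tray's inner floor (its centre within 60 mm along and 50 mm across of the tray's centre, the tray bearing more than 2.7 N); the two others stand upright within 30 mm of where they began; all boxes released and at rest, tilted less than 0.06 rad (((x of box_left in the frame of tray_in between -0.06 and 0.06 m and y of box_left in the frame of tray_in between -0.05 and 0.05 m and z of box_left in the frame of tray_in between -0.005 and 0.005 m and distance of each of box_middle, box_right from where it was at the start of the episode below 0.03 m) or (x of box_middle in the frame of tray_in between -0.06 and 0.06 m and y of box_middle in the frame of tray_in between -0.05 and 0.05 m and z of box_middle in the frame of tray_in between -0.005 and 0.005 m and distance of each of box_left, box_right from where it was at the start of the episode below 0.03 m) or (x of box_right in the frame of tray_in between -0.06 and 0.06 m and y of box_right in the frame of tray_in between -0.05 and 0.05 m and z of box_right in the frame of tray_in between -0.005 and 0.005 m and distance of each of box_left, box_middle from where it was at the start of the episode below 0.03 m)) and contact force between tray and anything else above 2.7 N and angle between each of box_left, box_middle, box_right's own z axis and vertical below 0.06 rad and linear speed of each of box_left, box_middle, box_right below 0.02 m/s); the robot touches nothing.
It fails at once if a box is tipped by more than 0.6 rad (angle between any of box_left, box_middle, box_right's own z axis and vertical above 0.6 rad).
It fails at once if a box is let go more than 20 mm above the bench ((height (world z) of box_left above 0.02 m and contact force between box_left and the fingers below 0.05 N) or (height (world z) of box_middle above 0.02 m and contact force between box_middle and the fingers below 0.05 N) or (height (world z) of box_right above 0.02 m and contact force between box_right and the fingers below 0.05 N)).
It fails at once if a box is slammed on the tray (over 60 N) (contact force between any of box_left, box_middle, box_right and tray above 60 N).
It fails at once if the coaster, screwdriver, ratchet, socket or mallet is moved by more than 20 mm (distance of any of coaster, screwdriver, ratchet, socket, mallet from where it was at the start of the episode above 0.02 m).
It also fails if it takes over 72 s, if anything falls off the work surface, if the arm or the gripper's body presses on something with over 40 N, if the wrist force passes 120 N, or if a joint passes its speed limit or range.

## Working session

There is one attempt and no reset: what is moved stays moved. The work goes in short steps, Python scripts to look and compute and a tool call to move; the robot and the scene stay as the last step left them, time stands still between calls to the robot, and variables do not carry over. Pictures are saved under pics/ and viewed, at most 10 in all, crops included, and the job is handed in when it is done.

Besides the shell and the picture viewer there is one more tool, called after ">>>" in YAML: its name, and indented under it one key for each argument. arm_command: Moves the arm, as the interface text tells. Its arguments: {"type":"object","properties":{"motion":{"type":"string"},"gripper":{"type":"number"},"squeeze":{"type":"number"}},"required":["motion"]}

```bash
mkdir -p pics; python3 - <<'E'
from plant import get_obs, cams, order, manip
import cv2, numpy as np
o=get_obs(); print(o); print(manip.grip_point_offset)
for n in ["top","side"]:
    im=cams.camera(n); cv2.imwrite(f"pics/{n}0.png",im)
    i=cams.camera_info(n); print(n,{k:(np.round(v,4).tolist() if isinstance(v,np.ndarray) else v) for k,v in i.items()})
print(cams.camera_info("wrist"))
E
```

```text
{'clock': 0.0, 'joints': array([ 1.28450454,  0.4179409 , -0.01031735,  1.61412512,  0.00467833,
        1.11069294, -0.05300439]), 'dq': array([ 1.38931306e-03,  1.59580624e-05,  1.31351308e-03, -1.47776566e-03,
       -1.61912241e-03,  8.89187097e-04,  6.19537253e-04]), 'effort': array([-4.26761517e-04, -8.51259756e+01,  6.38445765e-01, -4.25994730e+01,
       -4.88415803e-02,  1.87495875e-02,  7.17978082e-05]), 'position': array([ 0.15137928, -0.60599221,  0.17236649]), 'tool_rot': array([ 9.92518372e-01,  1.22094043e-01, -1.00595690e-04, -5.62177580e-04]), 'wrist_force': array([-0.97817692,  1.03981089, -0.351388  ]), 'torque': array([-0.01015109,  0.01396498,  0.06118519]), 'grasp_force': 0.0, 'opening': 1.0010699741296913}
0.0188
top {'mtx': [[459.2636, 0.0, 279.4167], [0.0, 459.2636, 202.9564], [0.0, 0.0, 1.0]], 'cam_to_world': [[0.0301, 0.9882, -0.1504, 0.414], [-0.9994, 0.0323, 0.0122, 0.0085], [0.0169, 0.15, 0.9885, 0.9844], [0.0, 0.0, 0.0, 1.0]]}
side {'mtx': [[462.4768, 0.0, 275.0033], [0.0, 462.4768, 210.9569], [0.0, 0.0, 1.0]], 'cam_to_world': [[-0.7598, 0.4066, -0.5074, -0.0234], [-0.6502, -0.4705, 0.5966, 0.6357], [0.0038, 0.7831, 0.6218, 0.7322], [0.0, 0.0, 0.0, 1.0]]}
{'mtx': array([[351.80363699,   0.        , 281.69363987],
       [  0.        , 351.80363699, 208.05563307],
       [  0.        ,   0.        ,   1.        ]]), 'mount': array([[ 8.51491545e-04,  9.58408480e-01,  2.85398775e-01,
         8.32251713e-02],
       [ 9.99999553e-01, -6.98943911e-04, -6.36363607e-04,
         5.62666972e-05],
       [-4.10418542e-04,  2.85399189e-01, -9.58408647e-01,
        -2.11021351e-01],
       [ 0.00000000e+00,  0.00000000e+00,  0.00000000e+00,
         1.00000000e+00]])}
```

View pics/top0.png

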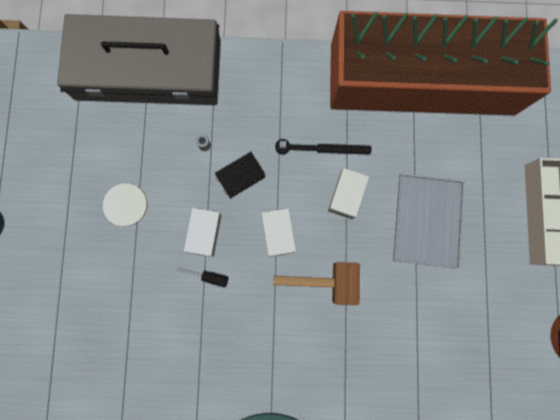

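View pics/side0.png

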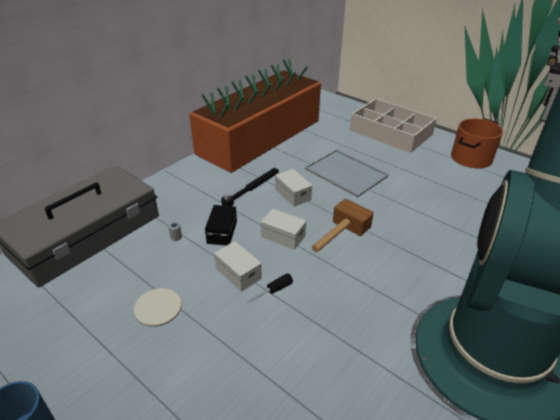

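The top view shows the boxes at about px (202,232), (279,232) and (350,192), the tray at (428,221), the coaster at (125,204), the mallet head at (346,284) and the screwdriver at (203,276). The side view shows the same layout: boxes at (239,265), (283,227) and (293,187), with bright lids and darker walls. Next I'll measure the lid faces in both views.

```bash
cat > h.py <<'E'
import cv2, numpy as np
from plant import cams
def ray(n,px):
    i=cams.camera_info(n); p=np.atleast_2d(px).astype(float)
    K=np.linalg.inv(i["mtx"]); d=np.c_[p,np.ones(len(p))]@K.T*[1,-1,-1]
    T=i["cam_to_world"]; return T[:3,3],d@T[:3,:3].T
def plane(n,px,z):
    c,d=ray(n,px); return (c+d*((z-c[2])/d[:,2])[:,None])
def tri(pa,pb):
    c1,d1=ray("top",pa); c2,d2=ray("side",pb); d1=d1[0];d2=d2[0]
    s=np.linalg.lstsq(np.c_[d1,-d2],c2-c1,rcond=None)[0]
    a,b=c1+s[0]*d1,c2+s[1]*d2; return (a+b)/2,np.linalg.norm(a-b)
E
cat > m.py <<'E'
from h import *
S={}
for n,seeds in [("top",[(202,232),(279,232),(350,190)]),("side",[(237,262),(283,221),(293,183)])]:
    im=cv2.imread(f"pics/{n}0.png"); g=cv2.cvtColor(im,cv2.COLOR_BGR2GRAY)
    vis=im.copy(); S[n]=[]
    for s in seeds:
        v=np.median(g[s[1]-3:s[1]+4,s[0]-3:s[0]+4]); print(n,s,im[s[1],s[0]],v)
        m=cv2.inRange(g,float(v-22),255)
        m[:, :]=m; nl,lab=cv2.connectedComponents(m,connectivity=4)
        c=cv2.findContours((lab==lab[s[1],s[0]]).astype(np.uint8),cv2.RETR_EXTERNAL,cv2.CHAIN_APPROX_NONE)[0][0]
        S[n].append(c[:,0]); cv2.drawContours(vis,[c],-1,(0,0,255),1)
    x0,y0=(170,130) if n=="top" else (190,130)
    cv2.imwrite(f"pics/{n}_m.png",cv2.resize(vis[y0:y0+170,x0:x0+220],None,fx=3.4,fy=3.4,interpolation=0))
for k in range(3):
    cen=[]
    for n in S:
        w=plane(n,S[n][k],0.048)[:,:2].astype(np.float32)
        r=cv2.minAreaRect(w*1000); print(k,n,np.round(r[0],1),np.round(r[1],1),round(r[2],1))
        m=cv2.moments(S[n][k]); cen.append((m['m10']/m['m00'],m['m01']/m['m00']))
    print("tri",tri(*cen))
E
python3 m.py; python3 -c "
import cv2,numpy as np
a=cv2.imread('pics/top_m.png');b=cv2.imread('pics/side_m.png')
cv2.imwrite('pics/both.png',cv2.resize(np.vstack([a,b]),(388*2,600)) if 0 else np.hstack([cv2.resize(a,(400,309)),cv2.resize(b,(400,309))]))"
```

```text
top (202, 232) [206 204 201] 204.0
top (279, 232) [201 203 199] 202.0
top (350, 190) [197 206 201] 202.0
side (237, 262) [174 182 180] 180.0
side (283, 221) [173 181 179] 180.0
side (293, 183) [174 182 180] 180.0
0 top [493.3 155. ] [55.  88.6] 82.3
0 side [493.8 150.9] [56.5 89.7] 81.8
tri (array([0.4915035 , 0.15389283, 0.05019069]), np.float64(0.0025495294732564918))
1 top [497.8  -2.2] [88.4 55.6] 11.0
1 side [498.8  -6.4] [91.3 58.1] 10.7
tri (array([ 0.49625739, -0.00283817,  0.05077067]), np.float64(0.0020319715381657342))
2 top [ 585.2 -147.9] [55.2 89.4] 72.6
2 side [ 585.6 -152.6] [56.7 90.1] 72.4
tri (array([ 0.58288742, -0.14801131,  0.05078556]), np.float64(0.002996810263178359))
```

View pics/both.png

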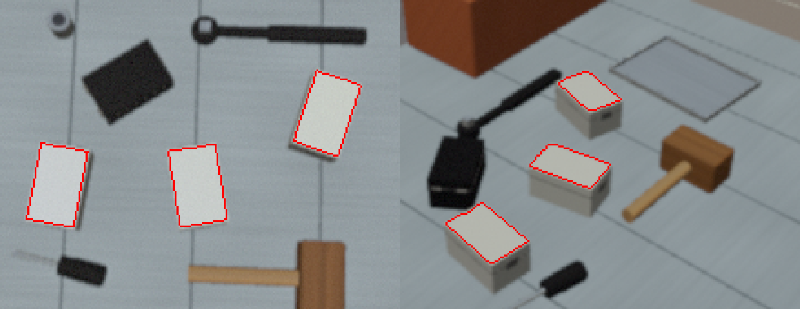

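The contours follow the lid faces closely. They measure 89x55.5 mm and triangulate to about 50 mm high, both matching the given size, and the two views agree to about 4 mm. Now the tray, and the shifts for the first move.

```bash
cat >> h.py <<'E'
from scipy.spatial.transform import Rotation as Rn
from plant import get_obs
def shift(p,yaw=None,o=None):
    o=o or get_obs(); R=Rn.from_quat(o["tool_rot"]); M=R.as_matrix()
    cur=np.degrees(np.arctan2(M[1,0],M[0,0]))
    return np.round(M.T@(np.array(p)-o["position"]),4), (None if yaw is None else round(np.radians(cur-yaw),3)), round(cur,1)
E
python3 - <<'E'
from h import *
C=[]
for n,s in [("top",(428,221)),("side",(346,172))]:
    im=cv2.imread(f"pics/{n}0.png"); b=cv2.GaussianBlur(im,(3,3),0)
    lab=cv2.cvtColor(b,cv2.COLOR_BGR2LAB).astype(int)
    L=lab[...,0].astype(np.uint8)
    e=cv2.adaptiveThreshold(L,255,0,cv2.THRESH_BINARY_INV,21,4)
    cs=[c for c in cv2.findContours(e,cv2.RETR_LIST,cv2.CHAIN_APPROX_NONE)[0] if cv2.contourArea(c)>800 and cv2.pointPolygonTest(c,s,False)>0]
    for c in sorted(cs,key=cv2.contourArea)[:4]:
        w=(plane(n,c[:,0],0.01)[:,:2]*1000).astype(np.float32); r=cv2.minAreaRect(w)
        m=cv2.moments(c); cc=(m['m10']/m['m00'],m['m01']/m['m00'])
        print(n,np.round(r[0],1),np.round(r[1],1),round(r[2],1),cc)
        if n=="top" or 1: C.append((n,cc))
a=[c for n,c in C if n=="top"];b=[c for n,c in C if n=="side"]
for x in a:
    for y in b: print(tri(x,y))
for p in [(.45,-.3,.17),(.49,-.05,.16),(.4935,.1535,.13)]: print(shift(p,-7.7))
E
```

```text
top [ 533.7 -323.7] [131.9 182.5] 85.3 (428.3101186758276, 220.92587965854673)
top [ 444.1 -316.4] [144.9 626.5] 85.2 (427.09947241443297, 227.27052679021182)
side [ 530.4 -324.1] [128.2 178.4] 85.2 (346.901525198939, 172.52541998231652)
side [ 531.9 -322. ] [158.  203.1] 85.2 (346.5280528052805, 172.56628833615068)
(array([ 0.53245779, -0.32754906,  0.0038965 ]), np.float64(0.004856643847533006))
(array([ 0.53291933, -0.32733571,  0.00365682]), np.float64(0.0038139658137613503))
(array([ 0.52170144, -0.3187186 ,  0.01304648]), np.float64(0.005061531505946693))
(array([ 0.52214445, -0.31848415,  0.01284304]), np.float64(0.006093498401056476))
(array([ 0.3639, -0.2245,  0.0026]), np.float64(0.379), np.float64(14.0))
(array([ 0.4633, -0.4574,  0.0129]), np.float64(0.379), np.float64(14.0))
(array([ 0.516 , -0.6539,  0.0431]), np.float64(0.379), np.float64(14.0))
```

The tray's inner floor is at about (0.533, -0.325) with yaw -4.7°. It measures 182x132 mm near z 4 mm, as expected. I'll move toward the left box.

>>> arm_command:
  motion: "0.02 -0.01 0 0.02; 0.05 -0.03 0 0.05; 0.085 -0.05 0 0.1; 0.12 -0.07 0 0.15; 0.155 -0.092 0 0.2; 0.19 -0.115 0 0.25; 0.225 -0.138 0 0.3; 0.26 -0.16 0 0.34; 0.29 -0.182 0.005 0.379; 0.315 -0.21 0.005 0.379; 0.335 -0.24 0.01 0.379; 0.355 -0.27 0.01 0.379"
  gripper: 0.094
  squeeze: 28

```text
clock: 1.1
position: [0.4306, -0.2563, 0.1621]
tool_rot: [0.998, -0.067, -0.001, -0.0]
wrist_force: [1.5, -0.7, -0.8]
opening: 0.999
grasp_force: 0.0
```

```bash
python3 - <<'E'
from h import *
o=get_obs(); print(o["clock"],o["position"],o["wrist_force"]); print(shift((.4935,.1535,.13),-7.7))
E
```

```text
1.1 [ 0.43056934 -0.25630844  0.16205873] [ 1.54413821 -0.66496709 -0.84193899]
(array([ 0.0077, -0.4145,  0.0323]), np.float64(0.001), np.float64(-7.7))
```

>>> arm_command:
  motion: "0 -0.02 0 0; 0 -0.055 0 0; 0 -0.095 0 0; 0 -0.135 0 0; 0 -0.175 0.005 0; 0 -0.215 0.01 0; 0.002 -0.255 0.015 0; 0.004 -0.295 0.02 0; 0.006 -0.335 0.025 0; 0.008 -0.375 0.03 0; 0.008 -0.4 0.032 0; 0.008 -0.4145 0.032 0"

```text
clock: 2.1
position: [0.4932, 0.1549, 0.1303]
tool_rot: [0.998, -0.065, -0.001, -0.0]
wrist_force: [-0.6, -0.1, -0.0]
opening: 1.0
grasp_force: 0.0
```

>>> arm_command:
  motion: "0 0 0 0; 0 0 0 0; 0 0 0 0"

```text
clock: 2.35
position: [0.4937, 0.1503, 0.1308]
tool_rot: [0.998, -0.067, -0.0, 0.0]
wrist_force: [0.3, -1.2, 0.6]
opening: 1.003
grasp_force: 0.0
```

```bash
cat > wr.py <<'E'
from h import *
import sys
# box lid seen by the wrist camera, cast onto z=0.048
o=get_obs(); im=cams.camera("wrist"); cv2.imwrite(f"pics/w{sys.argv[1]}.png",im)
i=cams.camera_info("wrist"); T=np.eye(4); T[:3,:3]=Rn.from_quat(o["tool_rot"]).as_matrix(); T[:3,3]=o["position"]; T=T@i["mount"]
hsv=cv2.cvtColor(im,cv2.COLOR_BGR2HSV); g=cv2.cvtColor(im,cv2.COLOR_BGR2GRAY)
pk=np.percentile(g[(hsv[...,1]<40)],95); print("p95",pk)
for c in cv2.findContours(cv2.inRange(g,float(sys.argv[2]) if len(sys.argv)>2 else 185.,255.),cv2.RETR_EXTERNAL,cv2.CHAIN_APPROX_NONE)[0]:
    if cv2.contourArea(c)<2000: continue
    d=(np.c_[c[:,0],np.ones(len(c))]@np.linalg.inv(i["mtx"]).T*[1,-1,-1])@T[:3,:3].T
    w=T[:3,3]+d*((0.048-T[2,3])/d[:,2])[:,None]; r=cv2.minAreaRect((w[:,:2]*1000).astype(np.float32))
    print(np.round(r[0],1),np.round(r[1],1),round(r[2],1),cv2.boundingRect(c))
print(o["clock"],o["position"],o["wrist_force"])
E
python3 wr.py L
```

```text
p95 164.0
2.35 [0.49373586 0.15025205 0.13078362] [ 0.28900371 -1.23151153  0.64201354]
```

View pics/wL.png

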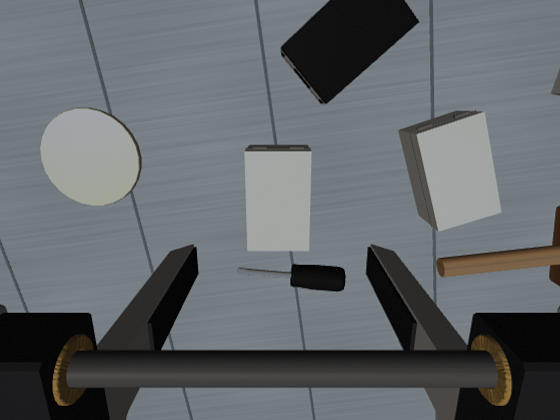

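The wrist view shows the left box at px (278,200), square to the fingers and centred between them. The screwdriver is nearer the robot at (300,275) and the coaster is at (90,155). I'll redo the numeric check with a lower threshold on that image.

```bash
python3 wr.py L2 150; python3 -c "
from h import *
print(shift((.4935,.1535,.012),-7.7))"
```

```text
p95 164.0
[494.6 153.4] [55.7 88.2] 82.3 (244, 152, 67, 99)
[498.7  -3.4] [89.1 55.6] 11.0 (417, 113, 84, 118)
[554.  303.9] [80.2 79.8] 89.8 (40, 109, 98, 97)
2.4 [0.4938365  0.15002062 0.13089708] [ 0.09006844 -0.2407893   0.26053756]
(array([-0.0008, -0.0034,  0.119 ]), np.float64(-0.001), np.float64(-7.8))
```

The wrist view confirms the position to within 1 mm. I'll descend, then grip.

>>> arm_command:
  motion: "0 -0.002 0.01 0; 0 -0.003 0.03 0; 0 -0.003 0.05 0; 0 -0.003 0.07 0; 0 -0.003 0.088 0; 0 -0.003 0.1 0; 0 -0.003 0.108 0; 0 -0.003 0.114 0; 0 -0.003 0.117 0; 0 -0.003 0.117 0; 0 -0.003 0.117 0"

```text
clock: 3.37
position: [0.4946, 0.1544, 0.0144]
tool_rot: [0.998, -0.067, 0.0, -0.0]
wrist_force: [0.8, 0.5, -0.8]
opening: 1.003
grasp_force: 0.0
```

>>> arm_command:
  motion: "0 0 0 0; 0 0 0 0; 0 0 0 0; 0 0 0 0; 0 0 0 0; 0 0 0 0; 0 0 0 0; 0 0 0 0"
  gripper: 0.045
  squeeze: 28

```text
clock: 4.03
position: [0.4942, 0.1543, 0.014]
tool_rot: [0.998, -0.067, -0.0, 0.0]
wrist_force: [-0.9, -0.5, 1.3]
opening: 0.58
grasp_force: 28.0
```

>>> arm_command:
  motion: "0 0 -0.003 0; 0 0 -0.008 0; 0 0 -0.016 0; 0 0 -0.025 0; 0 0 -0.034 0; 0 0 -0.042 0; 0 0 -0.048 0; 0 0 -0.05 0; 0 0 -0.05 0; 0 0 -0.05 0; 0 0 -0.05 0; 0 0 -0.05 0"

```text
clock: 5.03
position: [0.494, 0.1543, 0.0636]
tool_rot: [0.998, -0.067, -0.0, 0.0]
wrist_force: [0.2, 0.9, -1.6]
opening: 0.581
grasp_force: 28.0
```

>>> arm_command:
  motion: "0 0 0 0; 0 0 0 0"

```text
clock: 5.2
position: [0.4941, 0.1543, 0.0637]
tool_rot: [0.998, -0.067, -0.0, 0.0]
wrist_force: [0.2, -0.4, -2.1]
opening: 0.578
grasp_force: 28.0
```

>>> arm_command:
  motion: "0 0 0 0; 0 0 0 0"

```text
clock: 5.37
position: [0.4942, 0.1543, 0.0639]
tool_rot: [0.998, -0.067, -0.0, -0.0]
wrist_force: [0.9, -0.1, -1.6]
opening: 0.581
grasp_force: 28.0
```

```bash
python3 - <<'E'
from h import *
f=[]
for _ in range(6): f.append(get_obs()["wrist_force"]); cams.camera("top")
print(np.round(f,1).tolist(),np.mean(f,0),get_obs()["effort"].round(1)); print(get_obs()["position"],get_obs()["clock"])
E
```

```text
[[0.9, -0.1, -1.6], [0.5, -0.2, -1.0], [-0.6, 0.5, -2.1], [0.1, 0.6, -2.2], [-0.2, 0.4, -1.5], [-0.7, 0.4, -2.3]] [ 0.0034897   0.26430953 -1.78697766] [ -0.  -72.1  -6.7 -34.7   0.   -0.1  -0. ]
[0.49423375 0.15435644 0.06397296] 5.6667
```

The left box reads about 1.8 N, so it is light. I'll lower it gently and release.

>>> arm_command:
  motion: "0 0 0.004 0; 0 0 0.012 0; 0 0 0.022 0; 0 0 0.031 0; 0 0 0.038 0; 0 0 0.043 0; 0 0 0.046 0; 0 0 0.048 0; 0 0 0.0495 0; 0 0 0.0505 0; 0 0 0.0505 0; 0 0 0.0505 0"

```text
clock: 6.67
position: [0.4943, 0.1544, 0.0139]
tool_rot: [0.998, -0.067, 0.0, -0.0]
wrist_force: [-1.9, -0.8, 3.4]
opening: 0.58
grasp_force: 28.0
```

>>> arm_command:
  motion: "0 0 0 0; 0 0 0 0; 0 0 0 0; 0 0 0 0; 0 0 0 0; 0 0 0 0"
  gripper: 0.094

```text
clock: 7.17
position: [0.4943, 0.1543, 0.0135]
tool_rot: [0.998, -0.067, -0.0, -0.0]
wrist_force: [-0.4, -0.2, -0.2]
opening: 0.974
grasp_force: 0.0
```

```bash
python3 - <<'E'
from h import *
o=get_obs();print(o["position"],o["wrist_force"],o["opening"],o["grasp_force"])
M=Rn.from_quat(o["tool_rot"]).as_matrix()
print(shift((.4985,-.004,.13),11))
E
```

```text
[0.49426831 0.15434766 0.01345925] [-0.43440068 -0.22278952 -0.15131646] 0.9739215477012846 0.0
(array([ 0.0254,  0.1563, -0.1166]), np.float64(-0.326), np.float64(-7.7))
```

>>> arm_command:
  motion: "0 0 -0.005 0; 0 0 -0.02 0; 0 0 -0.05 0; 0 0 -0.08 0; 0.001 0.01 -0.105 -0.04; 0.004 0.035 -0.117 -0.1; 0.009 0.065 -0.117 -0.17; 0.014 0.095 -0.117 -0.23; 0.019 0.125 -0.117 -0.29; 0.023 0.145 -0.117 -0.326; 0.0255 0.155 -0.117 -0.326; 0.0255 0.1565 -0.117 -0.326"

```text
clock: 8.17
position: [0.4987, -0.0059, 0.1307]
tool_rot: [0.996, 0.094, 0.0, 0.0]
wrist_force: [0.0, 0.9, -0.2]
opening: 1.003
grasp_force: 0.0
```

>>> arm_command:
  motion: "0 0 0 0; 0 0 0 0; 0 0 0 0"

```text
clock: 8.42
position: [0.4986, -0.0026, 0.1305]
tool_rot: [0.995, 0.096, 0.0, -0.0]
wrist_force: [-0.3, -1.6, 0.1]
opening: 1.002
grasp_force: 0.0
```

```bash
python3 wr.py M 150; python3 -c "
from h import *
print(shift((.4985,-.004,.0135),11))"
```

```text
p95 167.0
[498.7  -3.5] [89.2 55.8] 11.0 (250, 152, 67, 100)
[494.5 153.8] [55.6 89.3] 82.3 (59, 112, 84, 119)
[ 586.4 -148.6] [55.7 89.7] 72.7 (418, 67, 121, 131)
8.4167 [ 0.49857332 -0.00257966  0.13051709] [-0.28682122 -1.55933352  0.05743248]
(array([-0.0003,  0.0012,  0.117 ]), np.float64(0.001), np.float64(11.1))
```

Left box is still where it stood, at (494.5, 153.8). Next I'll grip and lift the middle one.

>>> arm_command:
  motion: "0 0 0.01 0; 0 0 0.03 0; 0 0 0.05 0; 0 0 0.07 0; 0 0 0.088 0; 0 0 0.1 0; 0 0 0.108 0; 0 0 0.114 0; 0 0 0.117 0; 0 0 0.117 0; 0 0 0.117 0"

```text
clock: 9.38
position: [0.4989, -0.0041, 0.0139]
tool_rot: [0.995, 0.096, 0.0, 0.0]
wrist_force: [1.1, 0.1, 0.6]
opening: 0.997
grasp_force: 0.0
```

>>> arm_command:
  motion: "0 0 0 0; 0 0 0 0; 0 0 0 0; 0 0 0 0; 0 0 0 0; 0 0 0 0; 0 0 0 0; 0 0 0 0"
  gripper: 0.045
  squeeze: 28

```text
clock: 10.05
position: [0.4986, -0.0042, 0.0135]
tool_rot: [0.995, 0.096, 0.0, -0.0]
wrist_force: [-0.7, 0.4, 2.2]
opening: 0.584
grasp_force: 28.0
```

>>> arm_command:
  motion: "0 0 -0.003 0; 0 0 -0.008 0; 0 0 -0.016 0; 0 0 -0.025 0; 0 0 -0.034 0; 0 0 -0.042 0; 0 0 -0.048 0; 0 0 -0.05 0; 0 0 -0.05 0; 0 0 -0.05 0; 0 0 -0.05 0; 0 0 -0.05 0"

```text
clock: 11.05
position: [0.4983, -0.0042, 0.0631]
tool_rot: [0.995, 0.096, -0.0, -0.0]
wrist_force: [-0.1, -0.1, -1.4]
opening: 0.582
grasp_force: 28.0
```

>>> arm_command:
  motion: "0 0 0 0; 0 0 0 0; 0 0 0 0; 0 0 0 0"

```text
clock: 11.38
position: [0.4985, -0.0041, 0.0634]
tool_rot: [0.995, 0.096, -0.0, -0.0]
wrist_force: [-0.4, 0.2, -1.5]
opening: 0.583
grasp_force: 28.0
```

```bash
cat > fz.py <<'E'
from h import *
f=[]
for _ in range(6): f.append(get_obs()["wrist_force"]); cams.camera("top")
print(np.round(f,1)[:,2],np.mean(f,0)); print(get_obs()["position"],get_obs()["clock"])
E
python3 fz.py
```

```text
[-1.5 -1.6 -2.2 -1.3 -1.7 -1.9] [-0.4198649  -0.04951802 -1.6946136 ]
[ 0.49857173 -0.00415885  0.06345733] 11.6833
```

The middle box is light too, at about 1.7 N, so the right one must be heavy. I'll set the middle one down.

>>> arm_command:
  motion: "0 0 0.004 0; 0 0 0.012 0; 0 0 0.022 0; 0 0 0.031 0; 0 0 0.038 0; 0 0 0.043 0; 0 0 0.046 0; 0 0 0.048 0; 0 0 0.0495 0; 0 0 0.0505 0; 0 0 0.0505 0; 0 0 0.0505 0"

```text
clock: 12.68
position: [0.4987, -0.0041, 0.0135]
tool_rot: [0.995, 0.096, 0.0, 0.0]
wrist_force: [-3.3, -0.1, 6.0]
opening: 0.584
grasp_force: 28.0
```

>>> arm_command:
  motion: "0 0 0 0; 0 0 0 0; 0 0 0 0; 0 0 0 0; 0 0 0 0; 0 0 0 0"
  gripper: 0.094

```text
clock: 13.18
position: [0.4986, -0.0042, 0.013]
tool_rot: [0.995, 0.096, 0.0, -0.0]
wrist_force: [0.0, 0.8, 0.8]
opening: 0.97
grasp_force: 0.0
```

```bash
python3 - <<'E'
from h import *
o=get_obs();print(o["position"],o["opening"],o["grasp_force"])
print(shift((.586,-.149,.13),-17.4))
E
```

```text
[ 0.49861769 -0.00416611  0.01297843] 0.9703562686450808 0.0
(array([ 0.0582,  0.1588, -0.117 ]), np.float64(0.495), np.float64(11.0))
```

>>> arm_command:
  motion: "0 0 -0.005 0; 0 0 -0.02 0; 0 0 -0.05 0; 0 0 -0.08 0; 0.004 0.01 -0.105 0.06; 0.013 0.035 -0.117 0.15; 0.024 0.065 -0.117 0.25; 0.035 0.095 -0.117 0.35; 0.046 0.125 -0.117 0.44; 0.054 0.147 -0.117 0.495; 0.058 0.157 -0.117 0.495; 0.058 0.159 -0.117 0.495"

```text
clock: 14.18
position: [0.5863, -0.1508, 0.1298]
tool_rot: [0.988, -0.151, -0.0, 0.0]
wrist_force: [0.3, 0.1, 0.7]
opening: 1.003
grasp_force: 0.0
```

>>> arm_command:
  motion: "0 0 0 0; 0 0 0 0; 0 0 0 0"

```text
clock: 14.43
position: [0.5855, -0.1478, 0.1302]
tool_rot: [0.989, -0.15, -0.0, -0.0]
wrist_force: [0.5, -0.2, 0.0]
opening: 1.001
grasp_force: 0.0
```

```bash
python3 wr.py R 150; python3 -c "
from h import *
print(shift((.5862,-.149,.0135),-17.4))"
```

```text
p95 139.0
[ 586.2 -148.9] [56.3 88.8] 72.8 (249, 151, 68, 100)
14.4333 [ 0.5854818  -0.1478008   0.13018485] [ 0.45658203 -0.20157495  0.02752346]
(array([0.0009, 0.0008, 0.1167]), np.float64(0.002), np.float64(-17.3))
```

>>> arm_command:
  motion: "0 0 0.01 0; 0 0 0.03 0; 0 0 0.05 0; 0 0 0.07 0; 0 0 0.088 0; 0 0 0.1 0; 0 0 0.108 0; 0 0 0.114 0; 0 0 0.117 0; 0 0 0.117 0; 0 0 0.117 0"

```text
clock: 15.4
position: [0.5862, -0.1492, 0.0135]
tool_rot: [0.989, -0.151, 0.0, 0.0]
wrist_force: [0.5, -0.0, -0.3]
opening: 1.002
grasp_force: 0.0
```

>>> arm_command:
  motion: "0 0 0 0; 0 0 0 0; 0 0 0 0; 0 0 0 0; 0 0 0 0; 0 0 0 0; 0 0 0 0; 0 0 0 0"
  gripper: 0.045
  squeeze: 32

```text
clock: 16.07
position: [0.5859, -0.1491, 0.013]
tool_rot: [0.989, -0.151, 0.0, -0.0]
wrist_force: [-0.6, 1.3, 1.2]
opening: 0.585
grasp_force: 32.0
```

>>> arm_command:
  motion: "0 0 -0.003 0; 0 0 -0.008 0; 0 0 -0.016 0; 0 0 -0.025 0; 0 0 -0.034 0; 0 0 -0.042 0; 0 0 -0.048 0; 0 0 -0.05 0; 0 0 -0.05 0; 0 0 -0.05 0; 0 0 -0.05 0; 0 0 -0.05 0"

```text
clock: 17.07
position: [0.5855, -0.1492, 0.0625]
tool_rot: [0.989, -0.151, -0.0, -0.0]
wrist_force: [-0.2, 0.2, -5.0]
opening: 0.59
grasp_force: 32.0
```

>>> arm_command:
  motion: "0 0 0 0; 0 0 0 0; 0 0 0 0; 0 0 0 0"

```text
clock: 17.4
position: [0.5858, -0.1492, 0.0629]
tool_rot: [0.989, -0.151, -0.0, -0.0]
wrist_force: [0.5, 0.3, -5.6]
opening: 0.583
grasp_force: 32.0
```

```bash
python3 fz.py; python3 -c "
from h import *
print(shift((.533,-.325,.0635),-4.7))"
```

```text
[-5.6 -5.  -4.2 -4.9 -4.5 -5.6] [ 0.10188851 -0.36624645 -4.96904263]
[ 0.58581058 -0.14916736  0.06291799] 17.7
(array([ 0.0021,  0.1836, -0.0006]), np.float64(-0.221), np.float64(-17.4))
```

The right box reads 5.0 N, so it is the heavy one. I'll carry it over the tray smoothly.

>>> arm_command:
  motion: "0 0.004 0 0; 0 0.014 0 -0.02; 0 0.03 0 -0.04; 0 0.05 0 -0.07; 0 0.072 0 -0.1; 0.001 0.094 0 -0.13; 0.001 0.116 0 -0.16; 0.002 0.138 0 -0.19; 0.002 0.157 0 -0.21; 0.002 0.171 0 -0.221; 0.002 0.18 0 -0.221; 0.002 0.1835 0 -0.221"

```text
clock: 18.7
position: [0.5321, -0.3266, 0.0628]
tool_rot: [0.999, -0.042, -0.0, 0.0]
wrist_force: [-0.2, 1.0, -4.8]
opening: 0.584
grasp_force: 32.0
```

>>> arm_command:
  motion: "0 0 0 0; 0 0 0 0; 0 0 0 0; 0 0 0.008 0; 0 0 0.018 0; 0 0 0.027 0; 0 0 0.034 0; 0 0 0.038 0; 0 0 0.04 0; 0 0 0.042 0; 0 0 0.043 0; 0 0 0.043 0"

```text
clock: 19.7
position: [0.533, -0.325, 0.02]
tool_rot: [0.999, -0.041, 0.0, 0.0]
wrist_force: [0.1, -0.0, -4.6]
opening: 0.583
grasp_force: 32.0
```

```bash
python3 - <<'E'
from h import *
o=get_obs(); print(o["position"],o["wrist_force"],o["clock"]); print(shift((.533,-.325,.0635),-4.7))
im=cams.camera("top"); cv2.imwrite("pics/t1.png",im); im=cams.camera("side"); cv2.imwrite("pics/s1.png",im)
E
```

```text
[ 0.53299226 -0.32499368  0.01995929] [ 0.06664894 -0.02343006 -4.55905743] 19.7
(array([ 0.    ,  0.    , -0.0435]), np.float64(-0.0), np.float64(-4.7))
```

View pics/s1.png

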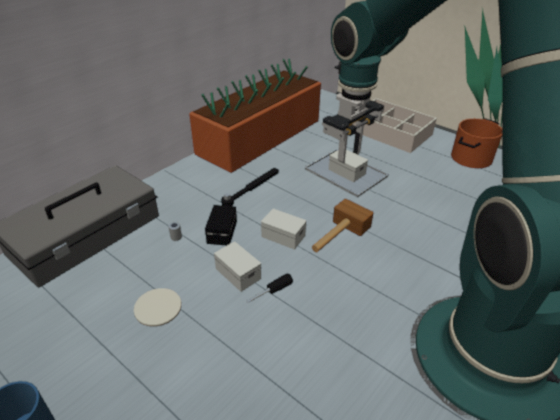

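The side view shows the box held inside the tray outline at px (348,165), and the other two boxes are in place. The remaining gap is about 4 mm, so I'll lower slowly.

>>> arm_command:
  motion: "0 0 0.001 0; 0 0 0.002 0; 0 0 0.003 0; 0 0 0.0035 0; 0 0 0.004 0; 0 0 0.0045 0; 0 0 0.0045 0; 0 0 0.0045 0; 0 0 0.0045 0"

```text
clock: 20.55
position: [0.5329, -0.3249, 0.016]
tool_rot: [0.999, -0.041, -0.0, 0.0]
wrist_force: [-4.5, 2.3, 5.3]
opening: 0.58
grasp_force: 32.0
```

Contact is made: the force went from -4.6 N to +5.3 N. I'll release, rise and check.

>>> arm_command:
  motion: "0 0 0 0; 0 0 0 0; 0 0 0 0; 0 0 0 0; 0 0 0 0; 0 0 0 0; 0 0 0 0"
  gripper: 0.094

```text
clock: 21.13
position: [0.533, -0.3249, 0.0154]
tool_rot: [0.999, -0.041, -0.0, -0.0]
wrist_force: [-0.3, 0.3, 0.1]
opening: 0.996
grasp_force: 0.0
```

>>> arm_command:
  motion: "0 0 -0.004 0; 0 0 -0.015 0; 0 0 -0.04 0; 0 0 -0.07 0; 0 0 -0.1 0; 0 0 -0.12 0; 0 0.03 -0.13 0; 0 0.06 -0.13 0; 0 0.09 -0.13 0; 0 0.12 -0.13 0; 0 0.14 -0.13 0; 0 0.145 -0.13 0"

```text
clock: 22.13
position: [0.5194, -0.4734, 0.1461]
tool_rot: [0.999, -0.043, -0.0, 0.001]
wrist_force: [0.2, 0.8, -0.3]
opening: 1.005
grasp_force: 0.0
```

>>> arm_command:
  motion: "0 0 0 0; 0 0 0 0; 0 0 0 0; 0 0 0 0"

```text
clock: 22.47
position: [0.5217, -0.4681, 0.1459]
tool_rot: [0.999, -0.04, 0.0, -0.0]
wrist_force: [0.9, -0.6, -0.1]
opening: 1.002
grasp_force: 0.0
```

```bash
python3 wr.py T 150; python3 - <<'E'
from h import *
g=cv2.imread("pics/w%s.png"%"T")
a=cams.camera("top"); b=cams.camera("side"); cv2.imwrite("pics/end.png",cv2.resize(np.hstack([a,b]),(800,300)))
m=cv2.inRange(cv2.cvtColor(a,cv2.COLOR_BGR2GRAY),181.,255.)
for c in cv2.findContours(m,cv2.RETR_EXTERNAL,cv2.CHAIN_APPROX_NONE)[0]:
    if 400<cv2.contourArea(c)<3000:
        r=cv2.minAreaRect((plane("top",c[:,0],.048)[:,:2]*1000).astype(np.float32)); print(np.round(r[0],1),np.round(r[1],1),round(r[2],1))
E
```

```text
p95 165.0
[ 532.3 -323.9] [55.8 88.5] 85.4 (84, 151, 74, 95)
[ 562.9 -620.6] [218.4 144.9] 0.1 (368, 0, 175, 256)
22.4667 [ 0.52168949 -0.46809103  0.14591411] [ 0.91610603 -0.6038001  -0.06683189]
[ 482.3 -565.4] [29.1 64.8] 86.7
[498.   -3.1] [88.4 55.2] 10.9
[493.5 155.7] [55.2 88.9] 82.2
[ 532.4 -324.8] [55.1 88.5] 85.5
[543.3 315.3] [85.5 85.6] 4.2
```

View pics/end.png

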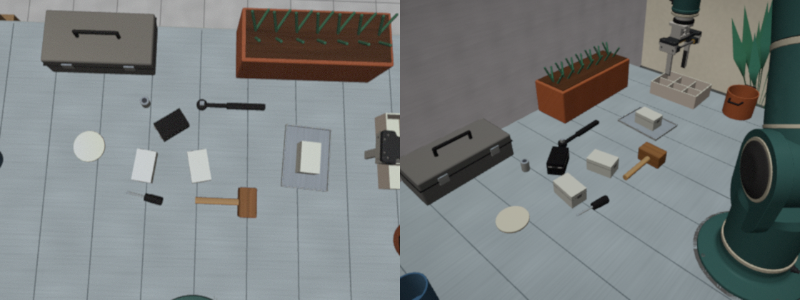

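Both views show the heavy box centred and flat in the tray, the two light boxes within 1-2 mm of their starting places, and the other objects where they were. The gripper touches nothing, so I'm handing in.

```bash
python3 -c "
from plant import order
print(order.sign_off())"
```

```text
the job is handed in; nothing more can be done
None
```

I handed the job in at about 22.6 s: the right box was the heavy one (about 5.0 N against 1.8 and 1.7 N) and now stands in the tray, within 2 mm of its centre, with the two light boxes back within about 2 mm of where they started; no verdict was returned at hand-in.

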